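# Post a failed battery pack through the tipping bucket of the return box

## Robot

A 6-joint arm with a two-finger parallel gripper is mounted at the origin on the work surface. World frame = base frame: x ahead of the robot, y to its left, z up, the work surface at z = 0. Lengths are in m, angles in rad, forces in N, time in s.
With the tool pointing down it reaches from about 0.375 to 0.9 m from the base axis. Payload 3.1 kg.
Tool frame: the origin (TCP) lies at the very end of the fingers, on their centre line; the grasp point (between the pads) lies 19 mm behind it; z points along the fingers, y is the line along which they close (so a half turn about z gives the same grasp; the last joint's range is limited). The gripper opens to 85 mm and grips with 20 to 120 N. Pads are 22 mm wide; open, the fingers measure 114 mm over their backs; the gripper's body (76 mm by 85 mm) begins 54 mm behind the grasp point. The pads swing forward as they close: fully open they stand 13 mm farther back than shut.
Start: joints at [0.994, 0.527, 1.433, -0, 1.181, -0.178], TCP at [0.243, 0.576, 0.231] pointing down, gripper open.
Joint ranges: [-3.08, 3.08], [-0.75, 2.2], [0.22, 2.44], [-1.43, 4.57], [0, 2.65], [-2.85, 2.85]. Speed limits (rad/s): [2.79, 2.79, 3.14, 3.14, 3.14, 3.14].

## Interface

Orientations are given as [roll, pitch, yaw] about the fixed x, y, z axes, in that order (R = Rz(yaw) Ry(pitch) Rx(roll)).
In Python, from plant import read_state, vision, bot gives the robot as it stands.
- The arm moves only by the shell command python3 -m jog 'ROWS' [OPENING] [FORCE]. ROWS is JSON, a list that holds one entry, the list of rows, each a list of 6 numbers: the shift along the tool's x, y, z in m, then the turn, a rotation vector about the tool's x, y, z in rad. A call has 1 to 10 rows; each row is the pose to reach, as a shift and turn from the pose commanded when the call began, along the tool's axes at that moment; what a row does not reach only later rows make up. A row lasts 1/12 s, in which the tool goes at most 41.7 mm and 7.16 degrees, less where a joint would pass 70% of its speed; a pose out of reach is approached as far as the arm can. A call with a gripper value outside its range is refused whole. OPENING is the opening, from 0 (shut) to 1 (fully open), set as the call begins (- or left out, the last holds). The fingers move at their own pace and stop on an object; FORCE is the grip in N (left out, the last holds). Time passes only in rows, so rows that repeat a pose let the fingers close. It gives the time, the measured TCP pose, the force, the opening and the grip force at its end, in the units of the state.
- read_state(): the state, without advancing time (a new reading comes with each control period).
- vision.get_image(name): name is "scene" or "top" or "wrist"; returns the picture (420x560x3 uint8, red, green, blue); there is no depth.
- vision.camera_params(name): a dict with "intrinsics" (3x3 intrinsics, pixels), "rvec" (rotation vector, rad) and "tvec" (3), from world to camera coordinates, as OpenCV has them. Camera axes: x right, y down, z forward; pixel columns grow to the right and rows downward; lengths in m; the calibration is good to about 2 mm. A picture is of the moment at which its call begins: read the wrist's pose just before it. camera_params takes no time and is no camera call; for the wrist camera it gives the pose at the moment of the call.
- bot.close_job(): hands the job in; it is judged then, once.
The state is a dict: "t": time; "joints": joint angles; "dq": joint speeds; "joint_torque": joint torques, N m; "eef_pos": TCP position; "tool_rot": TCP orientation; "force": force on the tool from outside, world axes, zero at the start; "wrist_torque": the same for the moment, N m; "gripper_width": finger opening in m; "grip_force": force on a finger pad.
Only numpy, scipy, OpenCV 4.12 (cv2) and the standard library are available. Lean on these libraries where they do the work, as an engineer would, in place of code of your own. Each camera call takes 0.05 s, during which the arm holds its last target. There are 200 camera calls.

## Task

The battery pack standing in the tester (the sloping unit with a single bay, a display and a clear guard standing open) has failed: pull it out of its bay, lower it into the steel bucket of the battery return box - do not drop it in from above the rim - and let go of it. Then push the bucket's front over past its catch, away from the front of the box, until the pack has tumbled into the bin, and let the bucket swing all the way back onto its catch. Leave the two packs in the twin-bay charger and everything else on the bench where they are.

Things in the scene. Friction and masses are not known exactly. Their poses are not given: they have to be found in the camera images.
- failed_pack_center (a point): centre of the failed battery pack: a dark slab 56 mm deep (its x), 22 mm thick (its y), 70 mm tall (its z), about 160 g. It stands 28 mm deep in the tester's bay with 42 mm showing; its z axis points out of the bay, 30 degrees from vertical, leaning towards the tester's front (-x). It pulls straight out along z, with 1.5 mm of play all round and no catch. Grip it across its 22 mm (y)
- tester: battery tester, fixed: light grey wedge 116 mm wide (y), from 75 mm in front (-x) to 92 mm behind its origin on the bench. Its top panel slopes at 30 degrees from 75 mm high in front. One bay low on the panel; 66 mm up the slope from the bay's centre a display housing rises 46 mm off the panel, and on its edge stands a clear guard, open. May stand left or right of the charger
- tester_bay (a point): centre of the mouth of the tester's bay, on the panel's surface (axes as the tester's). The clear guard, 112 mm wide and 4 mm thick, fixed, stands square to the panel, 66 to 70 mm up the slope from this point and reaching 170 mm out from the panel: it leans over the bay, so a gripper coming straight down hits it; come in along the pack's z axis instead
- charger: twin charger, fixed: a wedge of the same size and slope as the tester, with two bays side by side, each with a pack, and no display or guard; origin and axes as the tester's
- good_pack_a_center (a point): centre of the good pack in the charger's left (+y) bay, the same kind as the failed one; to be left there
- good_pack_b_center (a point): centre of the good pack in the charger's right (-y) bay; to be left there
- return_box: battery return box, fixed: dark grey steel with clear sides, 170 mm wide (y), front -x. Origin on the bench straight below the bucket's shaft, whose axis runs along y, 150 mm up. The box reaches from 65 mm in front of the origin to 175 mm behind. Front panel 135 mm high, the open bucket above it; from 60 mm behind the origin a hood, 296 to 300 mm high, roofs the bin
- bucket_floor (a point): point on the bucket's floor, on its middle line, 20 mm in front of the shaft's axis and 14 mm above it (164 mm above the bench) at home; it turns with the bucket, axes as the box's at home. Inside, the bucket runs 56 mm forward (-x) to the front wall, 55 mm back to a spill edge that slopes gently up 7 mm over the next 22 mm, and 72 mm to either side; the front wall is 64 mm high inside
- bucket_lip (a point): middle of the top edge of the bucket's front wall, at home 80 mm in front of the shaft's axis and 78 mm above it (228 mm above the bench); it turns with the bucket. An 8 mm rolled lip runs along this edge, 5 mm proud of the wall's outer face. That face, flat, 150 mm wide and 68 mm high, upright at home, is what one pushes, below the lip
- bucket (a joint): tilt of the bucket about its shaft, rad: 0 at home on its catch, grows as the lip goes up, over and towards the box's back; stop at 1.5. A roller catch needs 0.7 N m (10 to 15 N on the wall below the lip) and is passed at 0.25; then a spring pulls home with 0.3 to 0.5 N m. Held at 1.2 or more, the pack slides out backwards into the bin. Let go, it swings home onto the catch in 0.3 s
- box_bin (a point): middle of the bin's floor inside the return box, 12 mm above the bench (axes as the box's). The bin reaches 136 mm in front of and 96 mm behind it, and 81 mm to either side; a few small cells lie in it already. A pack that lies in it has its centre less than 100 mm above this floor
- power_brick: black power brick, 125 x 55 x 34 mm, lying loose; origin under its centre; bystander
- coax_adapter: steel coaxial adapter, 21 mm across, 36 mm tall, standing loose; origin under its centre; bystander
- antenna_stub: brass mounting stub, foot 38 mm across, 45 mm tall, standing loose; origin under its centre; bystander
- screwdriver: screwdriver lying loose, along its own x; bystander
- mug: white mug, 82 mm across, 95 mm tall; origin under its centre; bystander
Mind the look-alikes: they are no part of the job. What is shaped like the part that bears failed_pack_center but blue or green is not meant.

How it is judged:
By the outcome, as a careful person would: the job done as asked, in the order asked, and still so for the second after the job is handed in, with the robot touching nothing.
It also fails if it takes over 59 s, if anything falls off the work surface, if the arm or the gripper's body presses on something with over 40 N, if the wrist force passes 120 N, or if a joint passes its speed limit or range.

## Working session

There is one attempt and no reset: what is moved stays moved. The work goes in short steps, Python scripts to look and compute and a shell command to move; the robot and the scene stay as the last step left them, time stands still between calls to the robot, and variables do not carry over. Pictures are saved under pics/ and viewed, at most 10 in all, crops included, and the job is handed in when it is done.

```bash
mkdir -p pics; ls; python3 - <<'E'
from plant import read_state, vision, bot
import cv2
for n in ("scene","top"):
    im=vision.get_image(n); cv2.imwrite(f"pics/{n}0.png",cv2.cvtColor(im,cv2.COLOR_RGB2BGR))
    print(n,vision.camera_params(n))
print(read_state())
E
```

```text
pics
scene {'intrinsics': array([[507.39780121,   0.        , 278.76390811],
       [  0.        , 507.39780121, 200.28585467],
       [  0.        ,   0.        ,   1.        ]]), 'rvec': array([ 2.13138971,  0.87099397, -0.39629743]), 'tvec': array([-0.42580338, -0.08530194,  1.49634254])}
top {'intrinsics': array([[416.94389351,   0.        , 278.48197114],
       [  0.        , 416.94389351, 209.6251922 ],
       [  0.        ,   0.        ,   1.        ]]), 'rvec': array([ 2.16119375, -2.16902831,  0.10973483]), 'tvec': array([0.08278797, 0.50549216, 1.28139447])}
{'t': 0.1, 'joints': array([ 9.93489575e-01,  5.28365734e-01,  1.43378400e+00, -1.94389072e-05,
        1.18140386e+00, -1.78476464e-01]), 'dq': array([ 0.0008273 , -0.0027758 , -0.00343973,  0.00023076, -0.00030743,
        0.00189   ]), 'joint_torque': array([ 2.22938816e-04, -4.43304276e+01, -1.78587556e+01, -2.11122351e-04,
        3.89290770e-03, -5.64475442e-06]), 'eef_pos': array([0.24231691, 0.57540927, 0.23043294]), 'tool_rot': array([-3.13965967e+00, -3.30442744e-04,  2.74276944e+00]), 'force': array([-0.03746311,  0.31891464,  0.28404341]), 'wrist_torque': array([-0.04359005, -0.02053315, -0.01393744]), 'grip_force': 0.0, 'gripper_width': 0.08571889931642081}
```

View pics/scene0.png

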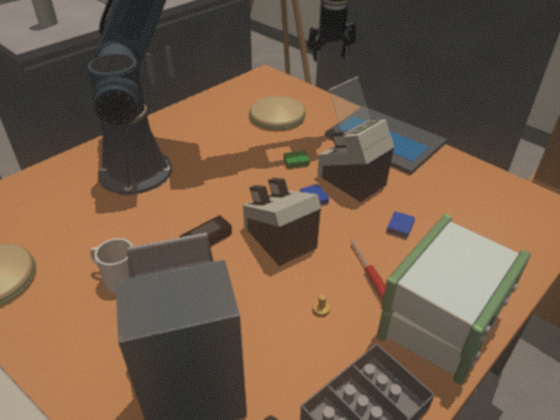

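View pics/top0.png

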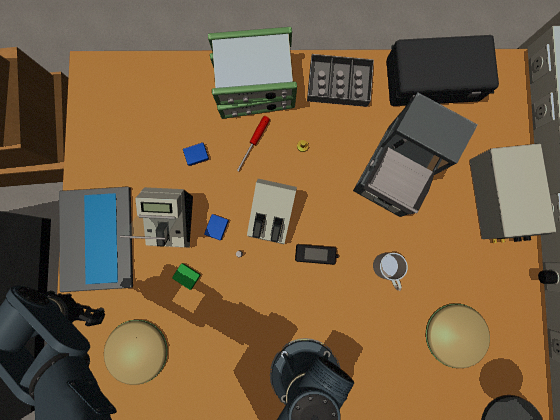

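The scene shows the tester at about (355,160) with its guard open, the charger at (283,220) and the return box at (180,330). In the top view the tester is at (163,218) with its pack near (163,235), and the box is at (415,155) with the bucket facing lower-left. Next I enlarge the tester and the bucket.

```bash
python3 - <<'E'
import cv2,numpy as np
t=cv2.imread("pics/top0.png");s=cv2.imread("pics/scene0.png")
def c(im,x,y,w,h,k): return cv2.resize(im[y:y+h,x:x+w],None,fx=k,fy=k,interpolation=cv2.INTER_CUBIC)
a=c(t,115,180,100,75,4);b=c(t,345,85,133,100*133//133,3)
b=c(t,345,90,133,125,3)[:,:400]
d=c(s,305,70,100,130,4)[:300] ; d=c(s,310,75,100,75,4)
e=c(s,110,225,133,100,3)
m=np.zeros((600,800,3),np.uint8)
m[:300,:400]=a;m[:300,400:]=d
b=cv2.resize(t[90:220,345:518],(400,300),interpolation=cv2.INTER_CUBIC)
m[300:,:400]=b; e=cv2.resize(e,(400,300));m[300:,400:]=e
cv2.imwrite("pics/mos.png",m)
E
```

```text
(no output)
```

View pics/mos.png

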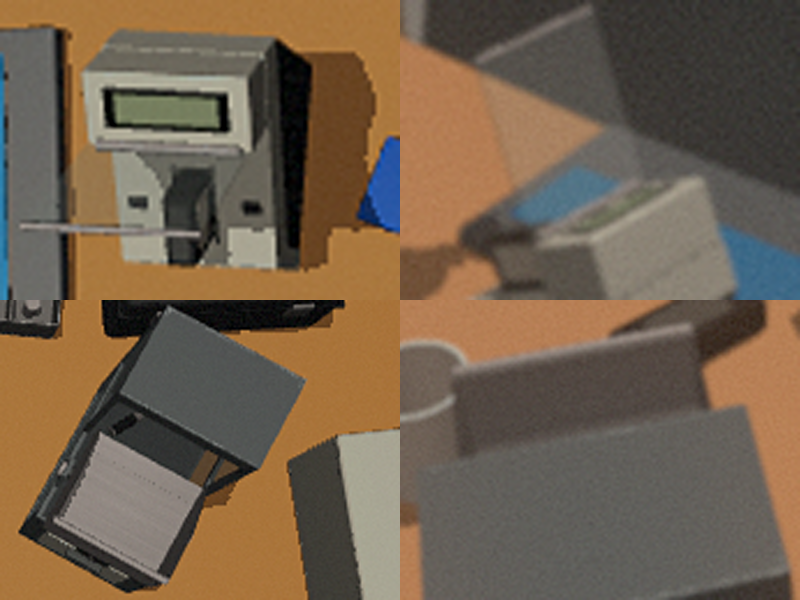

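The mosaic shows, at 4x, the tester's front edge (145.5,245.5)–(184,247), the guard's top edge (120.5,236.5)–(165,238.5) and the display. It also shows the hood's corners and the bucket's lip. Now I cast rays.

```bash
cat > h.py <<'E'
import numpy as np,cv2
from scipy.spatial.transform import Rotation as R
from plant import read_state, vision, bot
def cam(n,p=None):
    p=p or vision.camera_params(n); Rm=cv2.Rodrigues(p["rvec"])[0]; return p["intrinsics"],Rm,np.asarray(p["tvec"]).ravel()
def ray(n,u,v,p=None):
    K,Rm,t=cam(n,p); d=Rm.T@np.linalg.solve(K,[u,v,1.]); return -Rm.T@t,d
def onz(n,u,v,z,p=None):
    o,d=ray(n,u,v,p); return o+d*(z-o[2])/d[2]
def proj(n,X,p=None):
    K,Rm,t=cam(n,p); q=K@(Rm@np.asarray(X)+t); return q[:2]/q[2]
def tri(*rays):
    A=0;b=0
    for o,d in rays:
        d=d/np.linalg.norm(d);P=np.eye(3)-np.outer(d,d);A=A+P;b=b+P@o
    return np.linalg.solve(A,b)
def tool():
    s=read_state(); return np.array(s["eef_pos"]),R.from_euler("xyz",s["tool_rot"])
def delta(pos,Rt):
    "shift & rotvec in current tool axes"
    p,r=tool(); return r.inv().apply(np.asarray(pos)-p), (r.inv()*Rt).as_rotvec()
E
python3 - <<'E'
from h import *
np.set_printoptions(precision=4,suppress=True)
for k in("top","scene"):print(k,cam(k)[1].T@-cam(k)[2])
T=lambda X,Y:(115+X/4,180+Y/4)
B=lambda X,Y:(345+X*173/400,90+(Y-300)*130/300)
for n,(X,Y),z in [("frontL",(122,262),.075),("frontR",(277,268),.075),("guardL",(22,226),.28),("guardR",(200,234),.28),("packtopfront",(180,262),.14),("benchRF",(300,268),0)]:
    print(n,onz("top",*T(X,Y),z))
for n,q,z in [("h1",(165,305),.3),("h2",(305,380),.3),("h3",(255,468),.3),("h4",(122,402),.3),("lipL",(55,520),.228),("lipR",(163,583),.228),]:
    print(n,onz("top",*B(*q),z))
p,r=tool();print(p,r.as_matrix()); print("wristcam",cam("wrist")[1]@r.as_matrix(), r.inv().apply(cam("wrist")[1].T@-cam("wrist")[2]-p),vision.camera_params("wrist")["intrinsics"])
print(proj("top",p))
# scene: guard top edge corners
S=lambda X,Y:(310+X/4,75+Y/4)
# scene view guard top right corner (595-400,8), left (480-400,60)
for g,X,Y,tt in(("g1",195,8,(22,226)),("g2",78,60,(200,234))):
  for t2 in ((22,226),(200,234)):
    print(g,t2,tri(ray("scene",*S(X,Y)),ray("top",*T(*t2))), )
E
```

```text
top [0.3679 0.0756 1.3279]
scene [ 1.1378 -0.5658  0.9016]
frontL [0.394  0.4799 0.075 ]
frontR [0.3892 0.3635 0.075 ]
guardL [0.4125 0.4774 0.28  ]
guardR [0.4071 0.3652 0.28  ]
packtopfront [0.3925 0.4177 0.14  ]
benchRF [0.3904 0.3625 0.    ]
h1 [ 0.7769 -0.273   0.3   ]
h2 [ 0.6909 -0.4226  0.3   ]
h3 [ 0.593  -0.3633  0.3   ]
h4 [ 0.6671 -0.2219  0.3   ]
lipL [ 0.5487 -0.1609  0.228 ]
lipR [ 0.4751 -0.2825  0.228 ]
[0.2423 0.5754 0.2304] [[-0.9215  0.3883 -0.0011]
 [ 0.3883  0.9215 -0.0017]
 [ 0.0003 -0.0019 -1.    ]]
wristcam [[ 0.0001  1.     -0.0005]
 [-0.9457 -0.0001 -0.325 ]
 [-0.325   0.0005  0.9457]] [ 0.0854  0.0008 -0.1433] [[370.1196   0.     282.6856]
 [  0.     370.1196 214.4716]
 [  0.       0.       1.    ]]
[ 87.6154 303.2121]
g1 (22, 226) [0.4159 0.4816 0.2781]
g1 (200, 234) [0.4377 0.3848 0.3142]
g2 (22, 226) [0.389  0.4581 0.2512]
g2 (200, 234) [0.4098 0.368  0.2801]
```

Widths and heights agree with the given sizes: guard 112 mm wide at z of about 0.279, hood about 172 mm, lip about 142 mm. The tester's yaw is about -2.6°. Next is the move to a viewing pose on the pack's axis.

```bash
cat >> h.py <<'E'
def tpose(mouth,yaw,d):
    "tool pose with TCP d out of the panel along pack axis"
    B=R.from_euler("z",yaw); n=B.apply([-.5,0,np.sqrt(.75)]); y=B.apply([0,1,0]); z=-n
    return np.asarray(mouth)+d*n, R.from_matrix(np.c_[np.cross(y,z),y,z])
E
python3 - <<'E'
from h import *
np.set_printoptions(precision=4,suppress=True)
P,Q=tpose([.437,.4205,.1005],np.radians(-2.6),.15)
print(P,*delta(P,Q))
E
```

```text
[0.3621 0.4239 0.2304] [-0.1692 -0.0931  0.0002] [-0.0943 -0.5188 -0.3448]
```

```bash
python3 -m jog '[[[-0.03,-0.015,0,-0.02,-0.10,-0.065],[-0.06,-0.03,0,-0.035,-0.2,-0.13],[-0.085,-0.045,0,-0.055,-0.3,-0.2],[-0.11,-0.06,0,-0.075,-0.4,-0.265],[-0.14,-0.075,0,-0.094,-0.48,-0.32],[-0.169,-0.093,0,-0.094,-0.519,-0.345],[-0.169,-0.093,0,-0.094,-0.519,-0.345],[-0.169,-0.093,0,-0.094,-0.519,-0.345],[-0.169,-0.093,0,-0.094,-0.519,-0.345]]]' 1
python3 - <<'E'
from h import *
np.set_printoptions(precision=4,suppress=True)
s=read_state();p=vision.camera_params("wrist");im=vision.get_image("wrist")
cv2.imwrite("pics/w1.png",cv2.cvtColor(im,cv2.COLOR_RGB2BGR))
print(s["joints"],s["eef_pos"],s["force"])
import pickle;pickle.dump(p,open("w1.pkl","wb"))
B=R.from_euler("z",np.radians(-2.6));n=B.apply([-.5,0,.866]);u=B.apply([.866,0,.5]);y=B.apply([0,1,0])
for a in(-28,28):
  for b in(-11,11): print(a,b,proj("wrist",np.array([.437,.4205,.1005])+.042*n+a*1e-3*u+b*1e-3*y,p))
E
```

```text
t: 0.85
eef_pos: [0.3626, 0.4252, 0.2315]
tool_rot: [3.139, 0.525, 3.094]
force: [-0.1, 0.2, -0.4]
gripper_width: 0.085
grip_force: 0.0
[ 0.8775  0.3957  1.8276 -0.6695  0.6967 -0.1719] [0.3626 0.4252 0.2315] [-0.0598  0.235  -0.3747]
-28 -11 [262.5498 171.7127]
-28 11 [294.2604 171.639 ]
28 -11 [264.0279 245.7916]
28 11 [293.6329 245.7139]
```

View pics/w1.png

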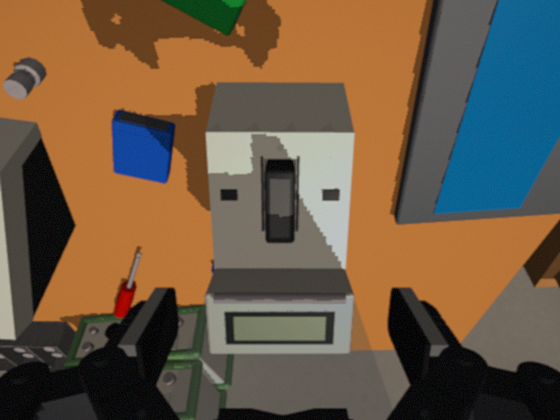

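The wrist view shows the pack at (281,200), within columns 265–297 and rows 158–242, and its top face is close to the prediction. I zoom in once for the edges.

```bash
python3 - <<'E'
import cv2,numpy as np
a=cv2.imread("pics/w1.png")
c=cv2.resize(a[145:255,205:355],None,fx=5,fy=5,interpolation=cv2.INTER_CUBIC)
c=np.clip(c.astype(float)*1.8,0,255).astype(np.uint8)
cv2.imwrite("pics/w1c.png",c)
E
```

```text
(no output)
```

View pics/w1c.png

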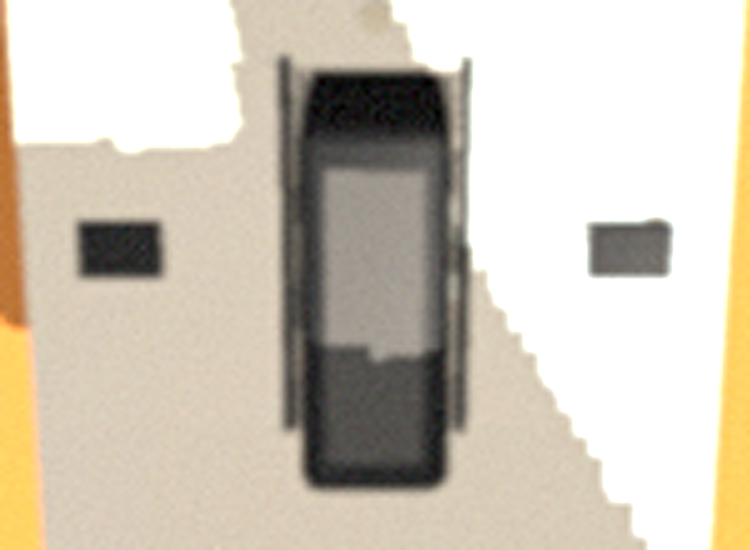

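```bash
python3 - <<'E'
from h import *
import pickle
np.set_printoptions(precision=4,suppress=True)
p=pickle.load(open("w1.pkl","rb"))
L=onz("wrist",353,131,.075,p);Rr=onz("wrist",207,131,.075,p)
print(L,Rr,np.linalg.norm(L-Rr))
yaw=np.arctan2(-(L-Rr)[0],(L-Rr)[1]);print(np.degrees(yaw))
B=R.from_euler("z",yaw);c=(L+Rr)/2
# pack top: triangulate-by-constraint: top centre = front + s*u + .042 n ; find s,lateral by ray
n=B.apply([-.5,0,.866]);u=B.apply([.866,0,.5]);y=B.apply([0,1,0])
for uv in((280,207.3),(280,172),(280,242.6)):
  o,d=ray("wrist",*uv,p);k=np.linalg.solve(np.c_[u,y,-d],o-c-.042*n);print("upslope,lat",k[:2],"dist",k[2])
  if uv[1]==207.3: print("mouth",c+k[0]*u+k[1]*y)
# slot outer marks lie on panel: two label squares mid
E
```

```text
[0.3956 0.4805 0.075 ] [0.3901 0.3666 0.075 ] 0.11397838975080699
-2.749761356374325
upslope,lat [0.049 0.   ] dist 0.26522887944983475
mouth [0.4353 0.4215 0.0995]
upslope,lat [0.0233 0.0001] dist 0.25683441147635183
upslope,lat [ 0.0765 -0.0001] dist 0.274190624098431
```

```bash
python3 - <<'E'
from h import *
np.set_printoptions(precision=4,suppress=True)
for d in(.1,.01):
  P,Q=tpose([.4355,.4215,.0995],np.radians(-2.7),d); print(P,*delta(P,Q))
E
```

```text
[0.3856 0.4239 0.1861] [ 0.0029 -0.001   0.0509] [0.0035 0.0015 0.0001]
[0.4305 0.4217 0.1082] [ 0.0031 -0.0013  0.1409] [0.0035 0.0015 0.0001]
```

```bash
python3 -m jog '[[[0.003,-0.001,0.025,0.0035,0.0015,0],[0.003,-0.001,0.05,0.0035,0.0015,0],[0.003,-0.001,0.07,0.0035,0.0015,0],[0.003,-0.001,0.09,0.0035,0.0015,0],[0.003,-0.001,0.105,0.0035,0.0015,0],[0.003,-0.001,0.12,0.0035,0.0015,0],[0.003,-0.001,0.132,0.0035,0.0015,0],[0.003,-0.001,0.141,0.0035,0.0015,0],[0.003,-0.001,0.141,0.0035,0.0015,0],[0.003,-0.001,0.141,0.0035,0.0015,0]]]' 
python3 - <<'E'
from h import *
np.set_printoptions(precision=4,suppress=True)
P,Q=tpose([.4355,.4215,.0995],np.radians(-2.7),.01); print(*delta(P,Q))
E
```

```text
t: 1.73
eef_pos: [0.4303, 0.4213, 0.1075]
tool_rot: [-3.14, 0.523, 3.096]
force: [0.1, -0.5, -0.3]
gripper_width: 0.0854
grip_force: 0.0
[-0.0005  0.0005 -0.0005] [-0.0013 -0.0005  0.0013]
```

```bash
python3 -m jog '[[[0,0,0,0,0,0],[0,0,0,0,0,0],[0,0,0,0,0,0],[0,0,0,0,0,0],[0,0,0,0,0,0],[0,0,0,0,0,0],[0,0,0,0,0,0],[0,0,0,0,0,0]]]' 0 40
python3 -m jog '[[[0,0,-0.003,0,0,0],[0,0,-0.008,0,0,0],[0,0,-0.014,0,0,0],[0,0,-0.02,0,0,0],[0,0,-0.02,0,0,0]]]'
```

```text
t: 2.4
eef_pos: [0.4302, 0.4208, 0.1083]
tool_rot: [-3.14, 0.524, 3.095]
force: [-2.5, 0.6, 5.0]
gripper_width: 0.0213
grip_force: 43.3
t: 2.82
eef_pos: [0.4198, 0.4215, 0.1262]
tool_rot: [-3.141, 0.524, 3.095]
force: [1.4, 1.0, 0.0]
gripper_width: 0.0213
grip_force: 42.6
```

```bash
python3 -m jog '[[[0,0,-0.02,0,0,0],[0,0,-0.045,0,0,0],[0,0,-0.07,0,0,0],[0,0,-0.10,0,0,0],[0,0,-0.125,0,0,0],[0,0,-0.125,0,0,0],[0,0,-0.125,0,0,0]]]'
python3 - <<'E'
from h import *
np.set_printoptions(precision=4,suppress=True)
yb=np.radians(-29.5);B=R.from_euler("z",yb)
Q=B*R.from_matrix(np.array([[-1,0,0],[0,1,0],[0,0,-1]]).T)
o=np.array([.5797,-.2623,0]);P=o+B.apply([-.022,0,.35])
p,r=tool();print(P,read_state()["joints"])
# via: straight retract done; lift in place, then sideways
for X in ([.33,.40,.34],[.45,.05,.36],P): print(*delta(X,Q))
E
```

```text
t: 3.4
eef_pos: [0.3571, 0.4247, 0.2344]
tool_rot: [3.141, 0.524, 3.096]
force: [0.1, -0.1, -2.4]
gripper_width: 0.0214
grip_force: 42.7
[ 0.5606 -0.2515  0.35  ] [ 0.8864  0.3882  1.8297 -0.6666  0.7073 -0.1697]
[-0.0304 -0.0259 -0.1044] [0.1232 0.5144 0.458 ]
[-0.1581 -0.37   -0.0538] [0.1232 0.5144 0.458 ]
[-0.2607 -0.6661  0.017 ] [0.1232 0.5144 0.458 ]
```

```bash
python3 -m jog '[[[-0.005,-0.005,-0.025,0,0,0],[-0.01,-0.008,-0.055,0.015,0.06,0.055],[-0.02,-0.015,-0.08,0.03,0.14,0.12],[-0.03,-0.026,-0.104,0.045,0.22,0.19],[-0.03,-0.045,-0.104,0.06,0.3,0.27],[-0.04,-0.07,-0.104,0.08,0.38,0.34],[-0.05,-0.1,-0.10,0.1,0.46,0.41],[-0.06,-0.135,-0.095,0.123,0.514,0.458],[-0.07,-0.17,-0.09,0.123,0.514,0.458],[-0.085,-0.205,-0.085,0.123,0.514,0.458]]]'
python3 - <<'E'
from h import *
np.set_printoptions(precision=4,suppress=True)
yb=np.radians(-29.5);B=R.from_euler("z",yb)
Q=B*R.from_matrix(np.array([[-1,0,0],[0,1,0],[0,0,-1]]).T)
print(*delta([0.5606,-0.2515,0.35],Q),read_state()["joints"])
E
```

```text
t: 4.23
eef_pos: [0.3792, 0.2156, 0.3476]
tool_rot: [-3.135, -0.003, 2.624]
force: [0.2, -0.4, -1.3]
gripper_width: 0.0214
grip_force: 42.5
[-0.3888 -0.3161 -0.0016] [-0.0062 -0.0031 -0.0029] [ 0.2613  0.1296  1.707  -0.0023  1.3116 -0.7911]
```

```bash
python3 -m jog '[[[-0.03,-0.023,0,0,0,0],[-0.06,-0.046,0,0,0,0],[-0.09,-0.07,0,0,0,0],[-0.12,-0.095,0,0,0,0],[-0.15,-0.12,0,0,0,0],[-0.18,-0.145,0,0,0,0],[-0.21,-0.17,0,0,0,0],[-0.24,-0.195,0,0,0,0],[-0.27,-0.22,0,0,0,0],[-0.3,-0.245,0,0,0,0]]]'
python3 -m jog '[[[-0.03,-0.024,0,0,0,0],[-0.06,-0.048,0,0,0,0],[-0.075,-0.06,0,0,0,0],[-0.082,-0.068,0,0,0,0],[-0.082,-0.068,0,0,0,0],[-0.082,-0.068,0,0,0,0]]]'
python3 - <<'E'
from h import *
import pickle
np.set_printoptions(precision=4,suppress=True)
p=vision.camera_params("wrist");im=vision.get_image("wrist");pickle.dump(p,open("w2.pkl","wb"))
cv2.imwrite("pics/w2.png",cv2.cvtColor(im,cv2.COLOR_RGB2BGR))
B=R.from_euler("z",np.radians(-29.5));o=np.array([.5797,-.2623,0])
for n,q in dict(lipL=(-.08,.075,.228),lipR=(-.08,-.075,.228),hoodL=(.06,.085,.3),hoodR=(.06,-.085,.3),fl=(-.076,.072,.164),bl=(.035,.072,.164),br=(.035,-.072,.164)).items(): print(n,proj("wrist",o+B.apply(q),p))
E
```

```text
t: 5.07
eef_pos: [0.519, -0.1454, 0.3481]
tool_rot: [-3.139, -0.004, 2.624]
force: [1.6, -0.1, -1.2]
gripper_width: 0.0215
grip_force: 42.5
t: 5.57
eef_pos: [0.5562, -0.242, 0.3489]
tool_rot: [-3.14, -0.004, 2.625]
force: [0.6, 0.0, -1.0]
gripper_width: 0.0217
grip_force: 42.5
lipL [379.0861 141.4679]
lipR [167.0119 141.8895]
hoodL [404.3622 376.0125]
hoodR [140.6384 376.3171]
fl [357.2742 136.2501]
bl [350.1049 252.3144]
br [201.7856 252.551 ]
```

View pics/w2.png

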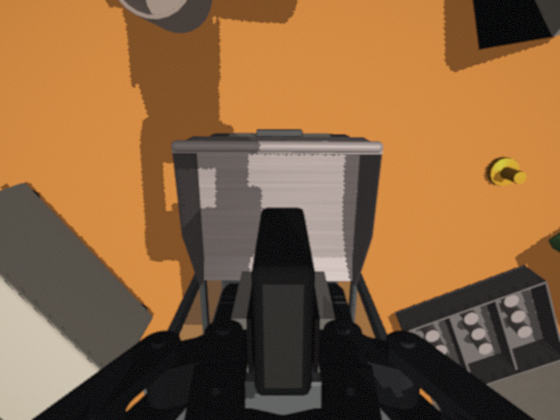

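The bucket is square in the view, with its lip from (173,147) to (381,147) and its floor between columns 200 and 350. The pack hangs straight below the fingers at about (283,300). I correct the box pose from the lip.

```bash
python3 - <<'E'
from h import *
import pickle
np.set_printoptions(precision=4,suppress=True)
p=pickle.load(open("w2.pkl","rb"))
L=onz("wrist",381,147,.226,p);Rr=onz("wrist",173,147,.226,p)
yaw=np.arctan2(-(L-Rr)[0],(L-Rr)[1]);print(L,Rr,np.linalg.norm(L-Rr),np.degrees(yaw))
B=R.from_euler("z",yaw);o=(L+Rr)/2+B.apply([.080,0,0]);o[2]=0;print("origin",o)
Q=B*R.from_matrix(np.array([[-1,0,0],[0,1,0],[0,0,-1]]).T)
for z in(.35,.206):print(*delta(o+B.apply([-.022,0,z]),Q))
E
```

```text
[ 0.5517 -0.1578  0.226 ] [ 0.4782 -0.2872  0.226 ] 0.1489070335931996 -29.612210159861945
origin [ 0.5845 -0.262   0.    ]
[-0.0129 -0.0042 -0.0006] [-0.0013 -0.0029  0.001 ]
[-0.0133 -0.0041  0.1434] [-0.0013 -0.0029  0.001 ]
```

```bash
python3 -m jog '[[[-0.013,-0.004,0.01,0,0,0],[-0.013,-0.004,0.04,0,0,0],[-0.013,-0.004,0.07,0,0,0],[-0.013,-0.004,0.095,0,0,0],[-0.013,-0.004,0.115,0,0,0],[-0.013,-0.004,0.128,0,0,0],[-0.013,-0.004,0.135,0,0,0],[-0.013,-0.004,0.139,0,0,0],[-0.013,-0.004,0.139,0,0,0]]]'
```

```text
t: 6.37
eef_pos: [0.5663, -0.2514, 0.2116]
tool_rot: [-3.14, -0.0, 2.627]
force: [-0.9, -0.0, -1.7]
gripper_width: 0.0216
grip_force: 42.5
```

```bash
python3 -m jog '[[[0,0,0.0015,0,0,0],[0,0,0.003,0,0,0],[0,0,0.003,0,0,0]]]'
```

```text
t: 6.62
eef_pos: [0.5668, -0.2527, 0.2095]
tool_rot: [-3.139, 0.002, 2.626]
force: [-0.5, 0.7, -1.7]
gripper_width: 0.0214
grip_force: 42.5
```

```bash
python3 -m jog '[[[0,0,0.0015,0,0,0],[0,0,0.003,0,0,0],[0,0,0.003,0,0,0]]]'; python3 -m jog '[[[0,0,0.001,0,0,0],[0,0,0.002,0,0,0],[0,0,0.002,0,0,0]]]'
```

```text
t: 6.87
eef_pos: [0.5663, -0.2526, 0.2055]
tool_rot: [-3.14, 0.0, 2.625]
force: [0.4, 0.5, -2.1]
gripper_width: 0.0211
grip_force: 42.5
t: 7.12
eef_pos: [0.5663, -0.2526, 0.2034]
tool_rot: [-3.14, -0.0, 2.626]
force: [-0.8, -1.2, -1.4]
gripper_width: 0.0215
grip_force: 42.5
```

```bash
python3 -m jog '[[[0,0,0.001,0,0,0],[0,0,0.002,0,0,0],[0,0,0.002,0,0,0]]]'; python3 -m jog '[[[0,0,0.001,0,0,0],[0,0,0.0015,0,0,0],[0,0,0.0015,0,0,0]]]'
```

```text
t: 7.37
eef_pos: [0.5665, -0.2527, 0.2028]
tool_rot: [-3.139, 0.001, 2.626]
force: [-1.8, 0.4, 4.1]
gripper_width: 0.0212
grip_force: 43.2
t: 7.62
eef_pos: [0.5666, -0.2527, 0.2028]
tool_rot: [-3.139, 0.002, 2.626]
force: [-3.7, 0.7, 11.8]
gripper_width: 0.0214
grip_force: 44.2
```

Contact: the pack is resting on the bucket floor. I ease off, open partway and withdraw straight up.

```bash
python3 -m jog '[[[0,0,-0.001,0,0,0],[0,0,-0.0015,0,0,0],[0,0,-0.0015,0,0,0]]]'; python3 -m jog '[[[0,0,0,0,0,0],[0,0,0,0,0,0],[0,0,0,0,0,0],[0,0,0,0,0,0],[0,0,0,0,0,0]]]' 0.65; python3 -m jog '[[[0,0,-0.01,0,0,0],[0,0,-0.03,0,0,0],[0,0,-0.06,0,0,0],[0,0,-0.09,0,0,0],[0,0,-0.12,0,0,0],[0,0,-0.15,0,0,0],[0,0,-0.15,0,0,0],[0,0,-0.15,0,0,0]]]'
python3 - <<'E'
from h import *
im=vision.get_image("wrist")
cv2.imwrite("pics/w3.png",cv2.cvtColor(im,cv2.COLOR_RGB2BGR))
print(read_state()["joints"])
E
```

```text
t: 7.87
eef_pos: [0.5666, -0.2527, 0.2028]
tool_rot: [-3.139, 0.001, 2.626]
force: [-3.0, 1.1, 6.9]
gripper_width: 0.0215
grip_force: 43.8
t: 8.28
eef_pos: [0.5664, -0.2526, 0.2012]
tool_rot: [-3.14, -0.0, 2.626]
force: [-0.1, 0.5, -0.6]
gripper_width: 0.0554
grip_force: 0.0
t: 8.95
eef_pos: [0.5675, -0.2529, 0.3549]
tool_rot: [-3.139, 0.007, 2.626]
force: [-0.3, 0.6, -0.6]
gripper_width: 0.0557
grip_force: 0.0
[-0.59791916  0.41267508  1.28706014 -0.00199806  1.439641   -1.65259289]
```

View pics/w3.png

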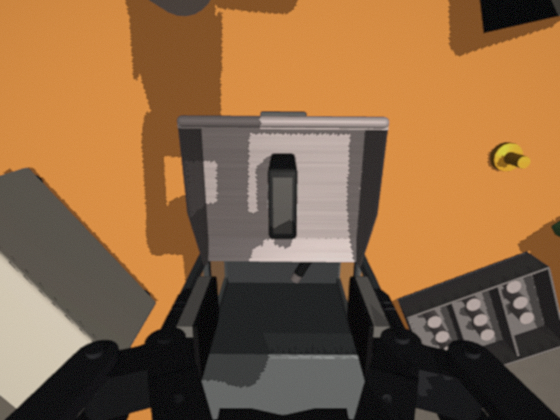

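The pack stands alone in the bucket at (283,195) and the gripper is clear of it. Now I plan the push: fingers shut, tool tilted 30° in the box's x-z plane, with the tip following the front wall's outer face.

```bash
cat >> h.py <<'E'
yb=np.radians(-29.6);BB=R.from_euler("z",yb);OB=np.array([.5845,-.262,0])
def box(x,z,a):
    a=np.radians(a);zt=[np.sin(a),0,-np.cos(a)];y=[0,1.,0]
    return OB+BB.apply([x,0,z]), BB*R.from_matrix(np.c_[np.cross(y,zt),y,zt])
E
python3 - <<'E'
from h import *
np.set_printoptions(precision=4,suppress=True)
im=cv2.imread("pics/top0.png")
print("mug",onz("top",393,267,.095))
for q in((-.2,.36),(-.17,.25),(-.12,.195)):
  P,Q=box(*q,30);print(q,P,*delta(P,Q))
p=box(-.12,.195,30)[0];Q=box(0,0,30)[1];print("from pre pose, tool axes:")
for th in np.r_[0,.15,.3,.45,.6,.75,.9,1.05,1.2,1.3,1.35]:
  n=np.array([-np.cos(th),np.sin(th)]);t=np.array([np.sin(th),np.cos(th)])
  q=(.08+.011*abs(np.cos(th+np.pi/6)))*n+(.043+.007*th/1.3)*t
  print(th,q,Q.inv().apply(box(q[0],.15+q[1],30)[0]-p))
E
```

```text
mug [ 0.3284 -0.254   0.095 ]
(-0.2, 0.36) [ 0.4106 -0.1632  0.36  ] [ 0.1796  0.0005 -0.0077] [-0.0019 -0.5216  0.0013]
(-0.17, 0.25) [ 0.4367 -0.178   0.25  ] [0.1498 0.0007 0.1023] [-0.0019 -0.5216  0.0013]
(-0.12, 0.195) [ 0.4802 -0.2027  0.195 ] [0.0999 0.0008 0.1574] [-0.0019 -0.5216  0.0013]
from pre pose, tool axes:
0.0 [-0.0895  0.043 ] [-0.0254  0.      0.017 ]
0.15 [-0.0811  0.0566] [-0.0395  0.      0.0095]
0.3 [-0.0704  0.0685] [-0.0547 -0.      0.0045]
0.45 [-0.0578  0.0784] [-0.0705 -0.      0.0022]
0.6 [-0.0438  0.086 ] [-0.0865 -0.      0.0026]
0.75 [-0.0288  0.0911] [-0.102  -0.      0.0056]
0.9 [-0.0133  0.0937] [-0.1168 -0.      0.0112]
1.05 [0.0024 0.0936] [-0.1303 -0.      0.0191]
1.2 [0.0165 0.094 ] [-0.1427 -0.      0.0258]
1.3 [0.026  0.0931] [-0.1505  0.      0.0314]
1.35 [0.0308 0.0923] [-0.1542  0.      0.0345]
```

```bash
python3 -m jog '[[[0.035,0,0,0,-0.1,0],[0.07,0,0,0,-0.2,0],[0.105,0,0,0,-0.3,0],[0.14,0,0,0,-0.4,0],[0.17,0,0,0,-0.48,0],[0.165,0,0.03,0,-0.522,0],[0.16,0.001,0.06,0,-0.522,0],[0.15,0.001,0.1,0,-0.522,0],[0.15,0.001,0.1,0,-0.522,0]]]' 0; python3 - <<'E'
from h import *
np.set_printoptions(precision=4,suppress=True)
print(*delta(*box(-.12,.195,30)),read_state()["joints"])
E
```

```text
t: 9.75
eef_pos: [0.4327, -0.175, 0.242]
tool_rot: [3.14, 0.501, 2.624]
force: [-0.6, 1.0, -1.5]
gripper_width: 0.0001
grip_force: 0.0
[-0.0257 -0.0008  0.0676] [ 0.0013 -0.0228 -0.0007] [-0.6752  0.1698  2.1559  0.2407  0.3294 -1.9377]
```

```bash
python3 -m jog '[[[-0.006,0,0.02,0,-0.02,0],[-0.015,0,0.04,0,-0.02,0],[-0.026,0,0.067,0,-0.02,0],[-0.026,0,0.067,0,-0.02,0],[-0.026,0,0.067,0,-0.02,0]]]'; python3 - <<'E'
from h import *
np.set_printoptions(precision=4,suppress=True)
print(*delta(*box(-.12,.195,30)),read_state()["joints"])
E
```

```text
t: 10.17
eef_pos: [0.4855, -0.2053, 0.2063]
tool_rot: [-3.14, 0.541, 2.627]
force: [-0.9, -0.2, -0.1]
gripper_width: -0.0
grip_force: 0.0
[ 0.0109 -0.0004  0.0066] [-0.0003  0.017   0.0016] [-0.6523  0.3262  2.1002  0.3731  0.1915 -2.0558]
```

```bash
python3 -m jog '[[[0.005,0,0.003,0,0.008,0],[0.011,0,0.0065,0,0.017,0],[0.011,0,0.0065,0,0.017,0],[0.011,0,0.0065,0,0.017,0]]]'; python3 - <<'E'
from h import *
np.set_printoptions(precision=4,suppress=True)
print(*delta(*box(-.12,.195,30)),read_state()["joints"])
E
```

```text
t: 10.5
eef_pos: [0.4791, -0.2017, 0.1956]
tool_rot: [-3.14, 0.525, 2.627]
force: [0.3, 0.7, 1.0]
gripper_width: 0.0002
grip_force: 0.0
[-0.0009 -0.0003  0.0013] [-0.0012  0.0016  0.0015] [-0.6531  0.3417  2.1171  0.3958  0.1748 -2.081 ]
```

```bash
python3 -m jog '[[[-0.008,0,0.006,0,0,0],[-0.016,0,0.011,0,0,0],[-0.021,0,0.015,0,0,0],[-0.0254,0,0.017,0,0,0],[-0.0254,0,0.017,0,0,0],[-0.0254,0,0.017,0,0,0]]]'; python3 - <<'E'
from h import *
np.set_printoptions(precision=4,suppress=True)
print(*delta(*box(-.0895,.193,30)))
E
```

```text
t: 11.0
eef_pos: [0.5063, -0.2173, 0.1933]
tool_rot: [-3.139, 0.525, 2.627]
force: [-0.1, -0.6, 0.8]
gripper_width: 0.0001
grip_force: 0.0
[-0.0004 -0.0002  0.0006] [-0.0012  0.0017  0.0017]
```

```bash
python3 -m jog '[[[-0.004,0,0,0,0,0],[-0.008,0,-0.002,0,0,0],[-0.012,0,-0.005,0,0,0],[-0.016,0,-0.007,0,0,0],[-0.02,0,-0.008,0,0,0],[-0.02,0,-0.008,0,0,0]]]'
```

```text
t: 11.5
eef_pos: [0.5124, -0.2192, 0.2063]
tool_rot: [3.141, 0.508, 2.628]
force: [-10.6, 4.6, -1.1]
gripper_width: 0.0001
grip_force: 6.0
```

```bash
python3 -m jog '[[[-0.005,0,-0.002,0,0,0],[-0.01,0,-0.004,0,0,0],[-0.018,0,-0.005,0,0,0],[-0.026,0,-0.005,0,0,0],[-0.034,0,-0.005,0,0,0],[-0.042,0,-0.004,0,0,0],[-0.050,0,-0.003,0,0,0],[-0.058,0,-0.001,0,0,0],[-0.058,0,-0.001,0,0,0]]]';python3 - <<'E'
from h import *
np.set_printoptions(precision=4,suppress=True)
s=read_state();p,r=tool();print("box frame TCP rel shaft",BB.inv().apply(p-OB)-[0,0,.15], BB.inv().apply(s["force"]))
E
```

```text
t: 12.25
eef_pos: [0.5623, -0.2485, 0.2423]
tool_rot: [-3.139, 0.529, 2.627]
force: [-3.5, 6.4, 7.6]
gripper_width: 0.0003
grip_force: 4.7
box frame TCP rel shaft [-0.026   0.0008  0.0923] [-6.1502  3.8279  7.6309]
```

```bash
python3 -m jog '[[[-0.007,0,0.003,0,0,0],[-0.0145,0,0.006,0,0,0],[-0.021,0,0.01,0,0,0],[-0.028,0,0.014,0,0,0],[-0.034,0,0.0175,0,0,0],[-0.04,0,0.021,0,0,0],[-0.048,0,0.027,0,0,0],[-0.048,0,0.027,0,0,0],[-0.048,0,0.027,0,0,0],[-0.048,0,0.027,0,0,0]]]';python3 - <<'E'
from h import *
np.set_printoptions(precision=4,suppress=True)
s=read_state();p,r=tool();q=BB.inv().apply(p-OB)-[0,0,.15];print("box frame TCP rel shaft",q, BB.inv().apply(s["force"]))
for th in np.r_[1:1.5:.05]:
  n=np.array([-np.cos(th),np.sin(th)]);print(round(th,2),(q[0]*n[0]+q[2]*n[1])-.011*abs(np.cos(th+np.pi/6)))
im=vision.get_image("wrist");cv2.imwrite("pics/w4.png",cv2.cvtColor(im,cv2.COLOR_RGB2BGR))
im=vision.get_image("top")[80:240,330:500];cv2.imwrite("pics/t4.png",cv2.cvtColor(cv2.resize(im,None,fx=3,fy=3),cv2.COLOR_RGB2BGR))
E
```

```text
t: 13.08
eef_pos: [0.6096, -0.276, 0.2426]
tool_rot: [-3.139, 0.529, 2.627]
force: [-3.0, 2.1, 6.5]
gripper_width: 0.0
grip_force: 3.5
box frame TCP rel shaft [0.0287 0.0003 0.0926] [-3.6451  0.3167  6.5162]
1.0 0.06185144805089126
1.05 0.0659695317211392
1.1 0.06888476525392649
1.15 0.07162782274807121
1.2 0.07419184798839476
1.25 0.0765704322471148
1.3 0.07875763030232731
1.35 0.08074797529796493
1.4 0.0825364924080903
1.45 0.0841187112713697
```

View pics/w4.png

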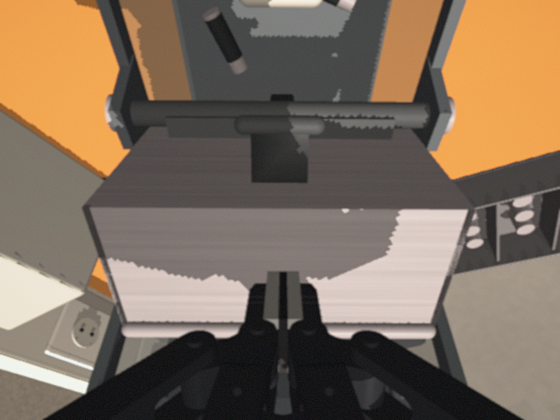

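The bucket is held over at about 1.33 rad with the fingertips on its outer face at (283,290). I push on slightly and hold so the pack slides out.

```bash
python3 -m jog '[[[-0.002,0,0.002,0,0,0],[-0.003,0,0.003,0,0,0],[-0.003,0,0.003,0,0,0],[-0.003,0,0.003,0,0,0],[-0.003,0,0.003,0,0,0],[-0.003,0,0.003,0,0,0],[-0.003,0,0.003,0,0,0],[-0.003,0,0.003,0,0,0],[-0.003,0,0.003,0,0,0],[-0.003,0,0.003,0,0,0]]]';python3 -m jog '[[[0,0,0,0,0,0],[0,0,0,0,0,0],[0,0,0,0,0,0],[0,0,0,0,0,0],[0,0,0,0,0,0],[0,0,0,0,0,0]]]'; python3 - <<'E'
from h import *
a=vision.get_image("wrist");s=vision.get_image("scene")
m=np.zeros((600,800,3),np.uint8);m[:300,:400]=cv2.resize(a,(400,300))
m[:,400:]=cv2.resize(s[210:420,100:240],(400,600),interpolation=cv2.INTER_CUBIC)
t=vision.get_image("top")[85:220,345:525];m[300:,:400]=cv2.resize(t,(400,300),interpolation=cv2.INTER_CUBIC)
m=np.clip(m*1.5,0,255).astype(np.uint8);cv2.imwrite("pics/m5.png",m[...,::-1])
E
```

```text
t: 14.02
eef_pos: [0.613, -0.2779, 0.2416]
tool_rot: [-3.139, 0.529, 2.627]
force: [-3.0, 2.3, 6.7]
gripper_width: 0.0
grip_force: 3.3
t: 14.52
eef_pos: [0.613, -0.2779, 0.2416]
tool_rot: [-3.139, 0.529, 2.627]
force: [-1.1, 2.4, 6.0]
gripper_width: 0.0001
grip_force: 3.3
```

View pics/m5.png

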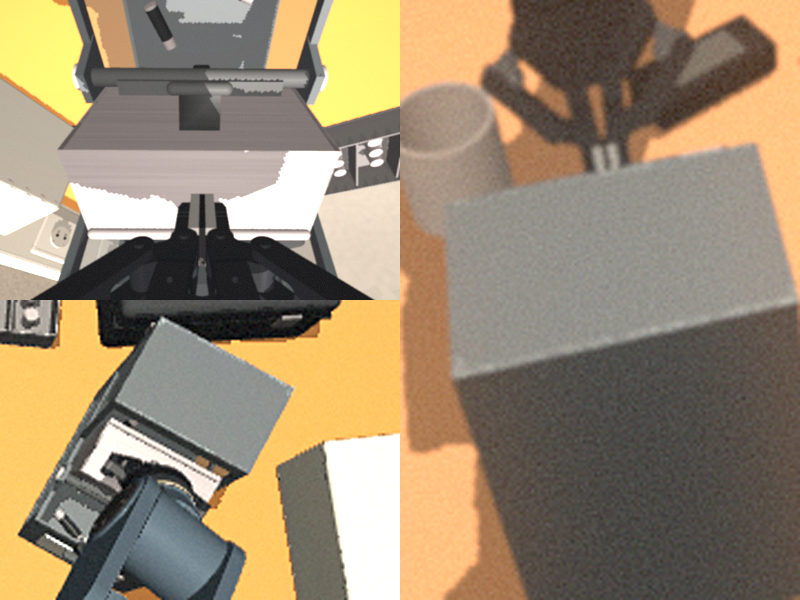

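The bucket stays over and its inside can't be seen from here. I retract quickly along the tool axis so it can swing home, then look into it.

```bash
python3 -m jog '[[[0,0,-0.04,0,0,0],[0,0,-0.08,0,0,0],[0,0,-0.12,0,0,0],[0,0,-0.14,0,0,0],[0,0,-0.14,0,0,0],[0,0,-0.14,0,0,0],[0,0,-0.14,0,0,0],[0,0,-0.14,0,0,0]]]'; python3 - <<'E'
from h import *
np.set_printoptions(precision=4,suppress=True)
print(*delta(*box(-.03,.40,0)))
a=vision.get_image("wrist");t=vision.get_image("top")[85:220,345:525]
m=np.zeros((300,800,3),np.uint8);m[:,:400]=cv2.resize(a,(400,300));m[:,400:]=cv2.resize(t,(400,300),interpolation=cv2.INTER_CUBIC)
cv2.imwrite("pics/m6.png",np.clip(m*1.4,0,255).astype(np.uint8)[...,::-1])
E
```

```text
t: 15.33
eef_pos: [0.5513, -0.2426, 0.3589]
tool_rot: [-3.14, 0.522, 2.626]
force: [0.1, 0.3, -0.7]
gripper_width: -0.0001
grip_force: 0.0
[-0.0278 -0.0005 -0.0314] [-0.0016  0.5222  0.0008]
```

View pics/m6.png

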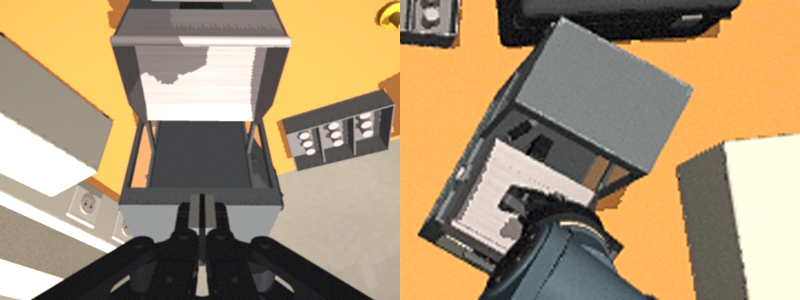

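The bucket is empty and back down, with its lip at about (283,58) in full wrist pixels. A new dark slab lies in the bin at (540,147) in the crop. I check the lip against its home position by number, then hand in.

```bash
python3 - <<'E'
from h import *
for y in(-.075,0,.075):
  for th in(0,.1,.25):
    x,z=-.08,.078;c,s=np.cos(th),np.sin(th)
    print(y,th,proj("wrist",OB+BB.apply([x*c+z*s,y,.15+z*c-x*s])))
a=cv2.cvtColor(vision.get_image("wrist"),cv2.COLOR_RGB2GRAY);print("col 330 rows 30-75:",a[30:75,330])
E
```

```text
-0.075 0 [154.01953419  57.39401015]
-0.075 0.1 [154.68339243  76.95095611]
-0.075 0.25 [156.83976152 106.30827926]
0 0 [281.10114358  57.53067278]
0 0.1 [281.08761797  77.08894949]
0 0.25 [281.08429532 106.44695309]
0.075 0 [408.20966169  57.66736435]
0.075 0.1 [407.5184661   77.22697193]
0.075 0.25 [405.35454966 106.58565562]
col 330 rows 30-75: [ 91  92  93  90  88  85  84  86  83  82  80  78  78  80  79  76  78  78
  76  84 104 128 147 159 172 183 194 205 205 193 179 167 151 138 147 170
 181 184 181 177 174 176 180 185 183]
```

```bash
python3 -c "
from plant import bot;print(bot.close_job())"
```

```text
the job is handed in; nothing more can be done
None
```

The failed pack was lowered into the bucket, released and tipped out; the bucket is back on its catch and empty, a dark slab that looks like the pack now lies in the bin, and the job is handed in at about 15 s.

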